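# Put the fan remote away in the spring-lid case

## Task

Press the button catch of the wooden case to let its spring lid go, keeping the hand on the lid so that it rises slowly all the way until it stands open instead of flying up. Then take the short fan remote from the round coaster and lay it flat, face up, on the floor of the case without dropping it, and leave the lid standing open. Press gently, and leave the other things on the console where they are.

Things in the scene. Friction and masses are not known exactly. Their poses are not given: they have to be found in the camera images.
- case: Wooden keepsake case, fixed on the console. Origin at console level under the tray's centre, z up. Tray 150 mm (x) by 180 mm (y), 60 mm high, walls and floor 5 mm (inner floor at z = 5 mm); the shut lid's flat top is at z = 68 mm. On its -x side, roughly towards the robot, a ledge 40 mm deep, 50 mm high carries the catch: a dark block 32 x 50 mm, lower than the lid, with a steel push button in it
- button_spot (a point): Button's middle in plan, at the height of the shut lid's top (case x = -98, z = 68 mm); fixed. Button 24 mm (x) by 36 mm (y), 11 mm in front of the lid. Its top stands 9 to 17 mm ABOVE this point, differing from start to start and not reported: feel for it. It goes 5 mm straight down to a hard stop, 2 N at first, 6 N at the stop, and frees the lid about 3 mm down. Pressing over 25 N damages it
- case_lid (a joint): Lid angle, rad: 0 shut and caught, 1.62 fully open on its stop, where its spring keeps it. Freed, the spring (0.30 N m shut, 0.05 open) throws it up in under half a second; past 0.35 rad it must not turn faster than 2.5 rad/s. A hand pressing the button can overhang the lid's edge too: the lid rises 4 to 12 mm against it, and is let up by following its arc, the hand staying on its outer side
- lid_edge (a point): Middle of the lid's front upper edge; it turns with the lid, 150 mm from the hinge. The lid is 8 mm thick, 180 mm wide, about 0.14 kg
- lid_hinge (a point): Middle of the hinge axis, which runs along case y at case x = +75 mm, z = 60 mm. The lid opens up and away from the button, towards case +x
- fan_remote: Short stubby red plastic fan remote, 130 mm long (its y), 42 mm wide (its x), 22 mm thick, 0.09 kg, lying face (white keys) up; origin at the centre of its underside, z up. It lies on the coaster and overhangs it at both ends
- coaster: Round wooden coaster, 104 mm across, 8 mm thick, origin under its centre, lying on the console; it may shift a little
- tv_remote: Longer, flatter television remote, 165 x 46 x 18 mm, black; leave alone. Origin under its centre, its y along its length
- vase: White ceramic leaf-shaped vase, 150 mm tall, 75 mm wide, standing behind; leave alone. Origin under its foot
- speaker: Silver aluminium cylinder speaker, 90 mm across, 140 mm tall; leave alone. Origin under its centre
- box_large: Outer of three nested open plastic boxes, 200 x 150 x 70 mm; leave alone. Origin under its centre
- box_mid: Middle nested box, 170 x 120 x 75 mm; leave alone
- box_small: Inner nested box, 140 x 90 x 80 mm, rim 86 mm above the console; leave alone
- key_dish: Ceramic bowl, 120 mm across, 35 mm high; leave alone. Origin under its centre
Mind the look-alikes: they are no part of the job. Of the things that look like the fan_remote, the smallest one is meant.

How it is judged:
On the way, in this order (a step that is already met when the one before it is completed fails the run):
1. the lid has been let up and stands open (past 1.4 rad), still (value of joint case_lid above 1.4 rad and velocity of joint case_lid below 0.3 rad/s), for 0.2 s.
2. the fan remote lies flat inside the case (x of fan_remote in the frame of case between -0.055 and 0.055 m and y of fan_remote in the frame of case between -0.055 and 0.055 m and z of fan_remote in the frame of case between 0 and 0.012 m and angle between fan_remote's own z axis and vertical below 0.12 rad), for 0.2 s.
At the end, for the whole second after the job is handed in: The fan remote lies flat (within 0.12 rad) and face up on the floor of the case (its underside less than 12 mm above the console, within 55 mm in case x and 55 mm in case y of the tray's centre), still and released; the lid stands open past 1.4 rad (all of step 1 and all of step 2 and linear speed of fan_remote below 0.03 m/s and contact force between the fingers and fan_remote below 0.1 N); the robot touches nothing.
It fails at once if the lid flies: faster than 2.5 rad/s beyond 0.35 rad (value of joint case_lid above 0.35 rad and velocity of joint case_lid above 2.5 rad/s).
It fails at once if the case, its shut lid or its button is pushed harder than 25 N before the lid is free (value of joint case_lid below 0.012 rad and contact force between the fingers and case above 25 N).
It fails at once if the fan remote is dropped (falls faster than 0.7 m/s out of the fingers) (linear speed of fan_remote above 0.7 m/s and contact force between the fingers and fan_remote below 0.05 N).
It fails at once if a bystander is moved by more than 30 mm (distance of any of vase, speaker, tv_remote, box_large, box_mid, box_small, key_dish from where it was at the start of the episode above 0.03 m).
It also fails if it takes over 70 s, if anything falls off the work surface, if the arm or the gripper's body presses on something with over 40 N, if the wrist force passes 120 N, or if a joint passes its speed limit or range.

## Robot

A 6-joint arm with a two-finger parallel gripper is mounted at the origin on the work surface. World frame = base frame: x ahead of the robot, y to its left, z up, the work surface at z = 0. Lengths are in m, angles in rad, forces in N, time in s.
With the tool pointing down it reaches from about 0.325 to 0.875 m from the base axis. Payload 4.4 kg.
Tool frame: the origin (TCP) lies midway between the tips of the shut fingers; the grasp point (between the pads) lies 19 mm behind it; y points along the fingers, z is the direction in which the jaws open and shut, and the axes are right-handed (so a half turn about y gives the same grasp; the last joint's range is limited). The gripper opens to 85 mm and grips with 20 to 120 N. Pads are 22 mm wide; open, the fingers measure 114 mm over their backs; the gripper's body (76 mm by 85 mm) begins 54 mm behind the grasp point. The pads swing forward as they close: fully open they stand 13 mm farther back than shut.
Start: joints at [1.075, 0.207, 1.542, -0, 1.393, -0.15], TCP at [0.194, 0.541, 0.231] pointing down, gripper open.
Joint ranges: [-2.73, 2.73], [-0.86, 2.22], [0.23, 2.46], [-1.11, 4.25], [0.08, 2.63], [-2.82, 2.82]. Speed limits (rad/s): [2.79, 2.79, 3.14, 3.14, 3.14, 3.14].

## Interface

Orientations are given as a rotation vector (axis times angle).
In Python, from rig import arm gives the robot as it stands.
- The arm moves only by the shell command python3 -m inch 'ROWS' [FORCE]. ROWS is a JSON object of lists of equal length, an entry for each row: "dp": the shift along the tool's x, y, z in cm, a list of three; "angular": the turn, a rotation vector about the tool's x, y, z in degrees, a list of three; "hand": the closure, from 0 (fully open) to 1 (shut). In form: {"dp": [[tx, ty, tz], ...], "angular": [[rx, ry, rz], ...], "hand": [hand, ...]}. A call has 1 to 20 rows; each row shifts and turns the commanded pose from where the row before left it, along the tool's axes as they then stand; what a row does not reach is not made up. A row lasts 1/12 s, in which the tool goes at most 41.7 mm and 7.16 degrees, less where a joint would pass 70% of its speed; a pose out of reach is approached as far as the arm can. A call with a gripper value outside its range is refused whole. The fingers move at their own pace and stop on an object; FORCE is the grip in N (left out, the last holds). Time passes only in rows, so rows that do not move let the fingers close. It gives the time, the measured TCP pose, the force and the opening at its end, in the units of the state.
- arm.read_state(): the state, without advancing time (a new reading comes with each control period).
- arm.grab_frame(name): name is "side" or "top" or "wrist"; returns a dict with "color" (420x560x3 uint8, red, green, blue), "range_z" (420x560 float32, m along the optical axis (not along the pixel's ray), 0 where there is no reading), "fovy" (degrees; the focal length in pixels is half the picture's height over the tangent of half this angle, whatever the lens; pixels are square), "cx", "cy" (the principal point, pixels), "eye" and "attitude" of the camera in the world. Camera axes: x right, y up, looking along -z (the intrinsics and any distortion apply to the point x, -y, -z); pixel columns grow to the right and rows downward; lengths in m; the calibration is good to about 2 mm. A picture is of the moment at which its call begins.
- arm.finish_job(): hands the job in, once; it reports no verdict.
Trained networks look in a picture, given as the dict that the camera call returned (one of the last four; its "shot" number tells which), for a name from the list of things; names that differ only in an ending like _2 or _b are one class to them, and where a whole thing is asked for, a point or a joint stands for the part that bears it (a point fixed in the world has none). Each returns a list of dicts, best first, with "confidence" (0 to 1); they miss things now and then, are a little off and sometimes report something else, mostly with a low value. They report only what shows in the picture. A call takes as long as a camera call. They do not tell look-alikes from the thing itself.
- arm.boxes_of(picture, query): "rect" ([centre column, centre row, width, height] in pixels, round what is visible of it).
- arm.place_of(picture, query): "point" ([column, row] in pixels: a listed point, or the origin of a listed thing).
The state is a dict: "t": time; "joint_pos": joint angles; "joint_vel": joint speeds; "joint_efforts": joint torques, N m; "tcp_pos": TCP position; "tool_rot": TCP orientation; "contact_force": force on the tool from outside, world axes, zero at the start; "moment": the same for the moment, N m; "width": opening from 0.0 (shut) to 1.0 (fully open).
Only numpy, scipy, OpenCV 4.12 (cv2) and the standard library are available. Lean on these libraries where they do the work, as an engineer would, in place of code of your own. Each camera call takes 0.05 s, during which the arm holds its last target. There are 200 camera calls.

## Working session

There is one attempt and no reset: what is moved stays moved. The work goes in short steps, Python scripts to look and compute and a shell command to move; the robot and the scene stay as the last step left them, time stands still between calls to the robot, and variables do not carry over. Pictures are saved under pics/ and viewed, about 8 in all and at most 12, crops included, and the job is handed in when it is done.

```bash
mkdir -p pics; cat > h.py <<'E'
import numpy as np, cv2, os
from scipy.spatial.transform import Rotation as R
from rig import arm
def att(f):
    a=np.array(f["attitude"]); 
    return a if a.shape==(3,3) else R.from_rotvec(a).as_matrix() if a.size==3 else R.from_quat(a).as_matrix()
def foc(f): return f["color"].shape[0]/2/np.tan(np.radians(f["fovy"])/2)
def cloud(f):
    z=f["range_z"]; h,w=z.shape; u,v=np.meshgrid(np.arange(w),np.arange(h)); F=foc(f)
    P=np.stack([(u-f["cx"])/F*z,-(v-f["cy"])/F*z,-z],-1)
    W=P@att(f).T+np.array(f["eye"]); W[z==0]=np.nan; return W
def save(f,n,crop=None,s=1):
    c=f["color"][:,:,::-1]
    if crop: c=c[crop[1]:crop[3],crop[0]:crop[2]]
    cv2.imwrite("pics/"+n,cv2.resize(c,None,fx=s,fy=s,interpolation=cv2.INTER_CUBIC))
def proj(f,p):
    q=att(f).T@(np.array(p)-np.array(f["eye"])); F=foc(f); return [f["cx"]+F*q[0]/-q[2], f["cy"]-F*q[1]/-q[2]]
E
python3 - <<'E'
from h import *
s=arm.read_state(); print({k:np.round(v,3).tolist() for k,v in s.items()})
for n in ("top","side"):
    f=arm.grab_frame(n); save(f,n+"1.png"); W=cloud(f); np.save(n+".npy",W)
    print(n,[k for k in f],np.round(f["eye"],3),np.round(f["attitude"],3),f["fovy"],f["cx"],f["cy"], {k:v for k,v in f.items() if k not in("color","range_z")}.keys())
    for q in ("case","button_spot","lid_edge","lid_hinge","fan_remote","coaster","tv_remote"):
        for d in arm.place_of(f,q)[:4]:
            u,v=map(int,np.round(d["point"])); print(q,u,v,round(d["confidence"],2),np.round(W[min(max(v,0),419),min(max(u,0),559)],3))
E
```

```text
{'t': 0.0, 'joint_pos': [1.076, 0.207, 1.543, 0.0, 1.393, -0.151], 'joint_vel': [-0.0, -0.002, 0.0, 0.001, 0.002, -0.001], 'joint_efforts': [0.003, -38.304, -29.16, -0.0, 0.011, 0.0], 'tcp_pos': [0.194, 0.54, 0.23], 'tool_rot': [-1.556, 0.271, -0.27], 'contact_force': [-0.179, -0.433, -1.183], 'moment': [-0.065, 0.007, 0.009], 'width': 0.998}
top ['color', 'range_z', 'fovy', 'cx', 'cy', 'eye', 'attitude', 'shot'] [0.37  0.006 1.535] [ 0.111 -0.119 -1.565] 48.98751448216516 278.7160323686196 211.232986880494 dict_keys(['fovy', 'cx', 'cy', 'eye', 'attitude', 'shot'])
case 222 210 0.61 [0.589 0.181 0.068]
button_spot 225 238 0.78 [0.498 0.169 0.078]
lid_edge 221 234 0.68 [0.512 0.183 0.068]
lid_hinge 222 190 0.65 [0.656 0.183 0.064]
fan_remote 411 279 0.89 [ 0.371 -0.429  0.033]
fan_remote 332 214 0.71 [ 0.583 -0.178  0.028]
fan_remote 342 282 0.67 [ 0.361 -0.206  0.031]
fan_remote 224 238 0.41 [0.498 0.172 0.08 ]
coaster 330 213 0.63 [ 0.586 -0.171  0.031]
tv_remote 277 258 0.56 [0.438 0.004 0.024]
side ['color', 'range_z', 'fovy', 'cx', 'cy', 'eye', 'attitude', 'shot'] [ 0.344 -0.984  0.88 ] [ 0.908 -0.082 -0.216] 55.1892427126455 273.4693170502313 205.0114389694409 dict_keys(['fovy', 'cx', 'cy', 'eye', 'attitude', 'shot'])
case 274 195 0.84 [0.574 0.1   0.062]
case 257 157 0.39 [0.568 0.381 0.05 ]
button_spot 245 183 0.74 [0.487 0.177 0.075]
lid_edge 254 182 0.89 [0.522 0.193 0.063]
lid_edge 245 234 0.21 [ 0.45  -0.019  0.014]
lid_hinge 299 177 0.59 [ 0.715  0.282 -0.006]
fan_remote 244 357 0.8 [ 0.375 -0.457  0.029]
fan_remote 297 264 0.78 [ 0.573 -0.201  0.029]
fan_remote 223 283 0.67 [ 0.355 -0.222  0.03 ]
coaster 296 265 0.77 [ 0.57  -0.204  0.029]
tv_remote 245 233 0.62 [ 0.45  -0.02   0.019]
tv_remote 334 217 0.32 [ 0.755 -0.009  0.015]
```

View pics/top1.png

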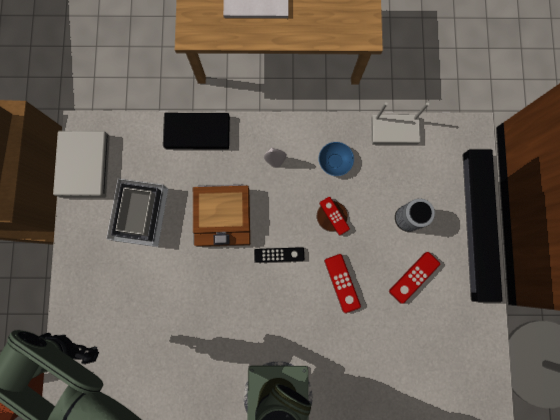

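View pics/side1.png

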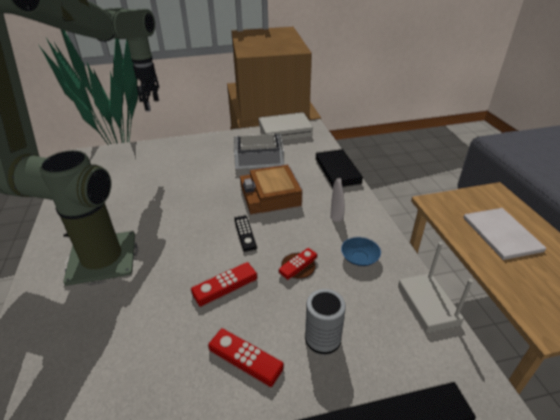

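The top view shows three red remotes: (334,216) is small and lies on the coaster, while (342,283) and (414,277) are larger and lie on the bare console. The one at (334,216) fits, being the smallest and on the round coaster. The case is at (221,215), with its catch towards the robot at (221,239). Next I'll measure both and check a crop of the remote.

```bash
python3 - <<'E'
from h import *
f=arm.grab_frame("top"); W=cloud(f); c=f["color"].astype(int)
roi=np.zeros(W.shape[:2],bool); roi[175:260,180:262]=1
def rect(m,name):
    P=W[m]; r=cv2.minAreaRect(P[:,:2].astype(np.float32)*1000); print(name,m.sum(),np.round(r[0]),np.round(r[1]),round(r[2],1),"z",np.round(np.percentile(P[:,2],[5,50,95])*1000)); print(np.round(cv2.boxPoints(r)).tolist())
z=W[...,2]
rect(roi&(z>.06)&(z<.074)&(W[...,0]>.515),"lid")
for y0,y1,x0,x1 in [(228,247,205,240)]:
    print(np.round(z[226:248,208:236:2]*1000).astype(int))
red=(c[...,0]>110)&(c[...,1]<60)&(c[...,2]<60)
n,l,st,ce=cv2.connectedComponentsWithStats(red.astype(np.uint8))
for i in range(1,n):
    if 80<st[i,4]<3000 and st[i,0]>300 : 
        m=l==i; m=cv2.morphologyEx(m.astype(np.uint8),cv2.MORPH_CLOSE,np.ones((7,7)))>0
        rect(m&(z>.015),"red%s"%np.round(ce[i]))
save(f,"crop.png",(300,190,370,240),6)
# obstacles near
rect((z>.008)&(W[...,0]>.4)&(W[...,0]<.5)&(abs(W[...,1])<.1),"tv")
E
```

```text
lid 2509 [594. 187.] [158. 178.] 1.1 z [63. 68. 72.]
[[513.0, 274.0], [517.0, 96.0], [675.0, 99.0], [672.0, 277.0]]
[[                  71                   67                   66
                    71                   67                   62
                    71                   69                   73
                    64                   70                   66
                    65                   70]
 [                  62                   63                   61
                    69                   67                   69
                    59                   67                   70
                    70                   63                   63
                    69                   65]
 [                  69                   66                   66
                    69                   70                   65
                    71                   67                   70
                    68                   62                   65
                    64                   66]
 [                  65                   58                   61
    
[... 5605 characters left out ...]
        -4
                     5                   -9                   -2
                    -6                   -6]]
red[334. 216.] 422 [ 579. -184.] [126.  40.] 30.6 z [24. 29. 35.]
[[514.0, -199.0], [535.0, -234.0], [643.0, -170.0], [623.0, -135.0]]
red[415. 276.] 951 [ 378. -443.] [ 57. 182.] 45.6 z [25. 30. 36.]
[[293.0, -400.0], [423.0, -527.0], [463.0, -486.0], [333.0, -359.0]]
red[341. 282.] 816 [ 359. -206.] [180.  57.] 19.9 z [24. 30. 36.]
[[265.0, -210.0], [284.0, -263.0], [454.0, -202.0], [434.0, -148.0]]
tv 710 [462.   5.] [ 91. 179.] 5.9 z [11. 17. 23.]
[[407.0, 90.0], [426.0, -89.0], [517.0, -79.0], [498.0, 99.0]]<stdin>:9: RuntimeWarning: invalid value encountered in cast
```

View pics/crop.png

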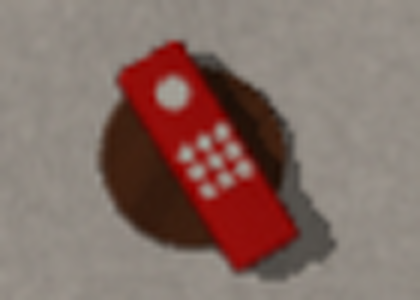

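The crop shows the small red remote with white keys face up, with its key end near (170,90). It lies across the round coaster, centred near (205,150), so this is the right one. Now I'll refine the case pose and work out the tool axes.

```bash
python3 - <<'E'
from h import *
W=np.load("top.npy"); z=W[...,2]; m=np.zeros(z.shape,bool); m[228:246,205:240]=1
P=W[m&(z>.074)&(W[...,0]<.508)]; print("button",np.round(P.mean(0),4),np.round(np.percentile(P,[3,97],axis=0),3), np.median(P[:,2]))
S=np.load("side.npy"); ok=(S[...,2]>.060)&(S[...,2]<.076)&(abs(S[...,1]-.19)<.12)&(S[...,0]>.50)&(S[...,0]<.7)
print("side lid",np.round(np.percentile(S[ok],[1,50,99],axis=0),3))
ok=(S[...,2]>.074)&(abs(S[...,1]-.18)<.04)&(S[...,0]>.46)&(S[...,0]<.51);print("side btn",ok.sum(),np.round(np.median(S[ok],0),3))
s=arm.read_state(); M=R.from_rotvec(s["tool_rot"]).as_matrix(); print(np.round(M,3))
psi=np.radians(1.1); X=np.array([np.cos(psi),np.sin(psi),0]); Z=-X if M[:,2]@X<0 else X
Mt=np.stack([np.cross([0,0,-1],Z),[0,0,-1],Z],1)
print("rot (deg, tool)",np.degrees(R.from_matrix(M.T@Mt).as_rotvec()),Mt)
d=np.array([.513,.184,.16])-s["tcp_pos"]; print("dp in start tool cm",np.round(M.T@d*100,1))
E
```

```text
button [0.4949 0.183  0.0792] [[0.485 0.168 0.076]
 [0.505 0.2   0.083]] 0.07922554620016586
side lid [[0.508 0.092 0.061]
 [0.592 0.173 0.065]
 [0.672 0.272 0.071]]
side btn 34 [0.498 0.18  0.076]
[[ 0.941  0.     0.338]
 [-0.338  0.     0.941]
 [-0.    -1.     0.   ]]
rot (deg, tool) [-1.61536994e-03  6.91433941e+01 -2.02082697e-03] [[ 0.01919744  0.          0.99981571]
 [-0.99981571  0.          0.01919744]
 [ 0.         -1.          0.        ]]
dp in start tool cm [ 42.1   7.1 -22.8]
```

```bash
python3 -m inch '{"dp":[[0,0,0],[0,0,0],[0,0,0],[0,0,0],[0,0,0],[0,0,0],[0,0,0],[0,0,0],[0,0,0],[0,0,0],[2,0.2,1.8],[2,0.2,1.8],[2,0.2,1.8],[2,0.2,1.8],[2,0.2,1.8],[2,0.2,1.8],[2,0.2,1.8],[2,0.2,1.8],[2,0.2,1.8],[2,0.2,1.8]],"angular":[[0,6.91,0],[0,6.91,0],[0,6.91,0],[0,6.91,0],[0,6.91,0],[0,6.91,0],[0,6.91,0],[0,6.91,0],[0,6.91,0],[0,6.91,0],[0,0,0],[0,0,0],[0,0,0],[0,0,0],[0,0,0],[0,0,0],[0,0,0],[0,0,0],[0,0,0],[0,0,0]],"hand":[0.72,0.72,0.72,0.72,0.72,0.72,0.72,0.72,0.72,0.72,0.72,0.72,0.72,0.72,0.72,0.72,0.72,0.72,0.72,0.72]}'
python3 -m inch '{"dp":[[2,0.5,1.8],[2,0.5,1.8],[2,0.5,1.8],[2,0.5,1.8],[2,0.5,1.8],[2,0.5,1.8],[2,0.5,1.8],[0,0,0],[0,0,0]],"angular":[[0,0,0],[0,0,0],[0,0,0],[0,0,0],[0,0,0],[0,0,0],[0,0,0],[0,0,0],[0,0,0]],"hand":[0.72,0.72,0.72,0.72,0.72,0.72,0.72,0.72,0.72]}'
python3 - <<'E'
from h import *
s=arm.read_state(); M=R.from_rotvec(s["tool_rot"]).as_matrix(); print(np.round(M,3),s["width"],s["joint_pos"],s["contact_force"])
f=arm.grab_frame("wrist"); W=cloud(f); save(f,"w1.png")
for q in ("case","button_spot","lid_edge","lid_hinge"):
    for d in arm.place_of(f,q)[:2]:
        u,v=map(int,np.round(d["point"])); print(q,u,v,round(d["confidence"],2),np.round(W[min(max(v,0),419),min(max(u,0),559)],4))
z=W[...,2]; m=(z>.072)&(z<.09)&(W[...,0]<.515)&(abs(W[...,1]-.184)<.04); P=W[m]
if m.sum()>20: print("btn",m.sum(),np.round(np.percentile(P,[3,50,97],axis=0),4))
m=(z>.063)&(z<.073)&(W[...,0]>.508)&(W[...,0]<.60);P=W[m];
if m.sum()>20: print("lid",m.sum(),np.round(np.percentile(P,[1,50,99],axis=0),4))
print(proj(f,np.array(s["tcp_pos"])))
E
```

```text
t: 2.52
tcp_pos: [0.3791, 0.3438, 0.2114]
tool_rot: [-1.218, 1.194, -1.194]
contact_force: [-1.0, -0.8, -0.1]
width: 0.279
t: 3.27
tcp_pos: [0.5077, 0.2063, 0.1759]
tool_rot: [-1.218, 1.197, -1.196]
contact_force: [-0.9, 0.5, -0.2]
width: 0.28
[[ 0.017 -0.001  1.   ]
 [-1.     0.     0.017]
 [-0.    -1.    -0.001]] 0.2804246770881525 [2.27830374e-01 2.02185988e-01 1.66632620e+00 2.58738757e-04
 1.27388886e+00 2.10556606e-01] [-0.88370413  0.47339091 -0.20629942]
case 375 204 0.68 [0.5748 0.2063 0.0688]
button_spot 511 351 0.35 [0.7526 0.0254 0.0201]
lid_edge 301 229 0.73 [0.5179 0.1822 0.0636]
lid_hinge 487 223 0.72 [0.6654 0.192  0.0689]
btn 1356 [[0.4849 0.1672 0.075 ]
 [0.4958 0.1848 0.0797]
 [0.5072 0.2004 0.0811]]
lid 19363 [[0.5117 0.1059 0.065 ]
 [0.5612 0.2095 0.0691]
 [0.5993 0.2735 0.0707]]
[np.float64(288.88367213255344), np.float64(270.4316489260462)]
```

View pics/w1.png

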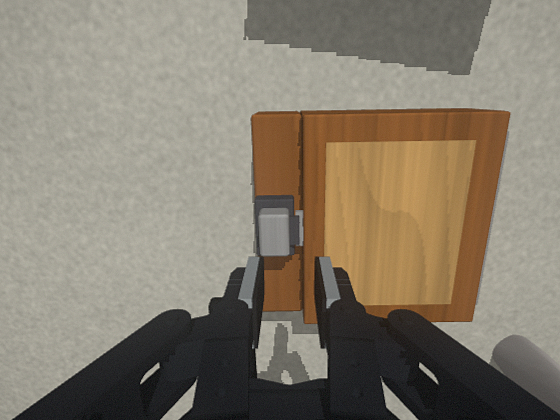

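The wrist view shows the button at (277,232), the lid edge at column 302, and the two fingertips at columns 252 and 324, 24 mm apart. I'll put the left finger over the button and the right one over the lid edge.

```bash
python3 -m inch '{"dp":[[1.1,0,0.4],[1.1,0,0.4],[0,2,0],[0,2,0],[0,2,0],[0,1.5,0],[0,0.9,0],[0,0,0],[0,0,0],[0,0,0]],"angular":[[0,0,0],[0,0,0],[0,0,0],[0,0,0],[0,0,0],[0,0,0],[0,0,0],[0,0,0],[0,0,0],[0,0,0]],"hand":[0.72,0.72,0.72,0.72,0.72,0.72,0.72,0.72,0.72,0.72]}'
python3 -m inch '{"dp":[[0,0.1,0],[0,0.1,0],[0,0.1,0],[0,0,0],[0,0,0]],"angular":[[0,0,0],[0,0,0],[0,0,0],[0,0,0],[0,0,0]],"hand":[0.72,0.72,0.72,0.72,0.72]}'
python3 -m inch '{"dp":[[0,0.1,0],[0,0.1,0],[0,0.1,0],[0,0,0],[0,0,0]],"angular":[[0,0,0],[0,0,0],[0,0,0],[0,0,0],[0,0,0]],"hand":[0.72,0.72,0.72,0.72,0.72]}'
```

```text
t: 4.35
tcp_pos: [0.5167, 0.1854, 0.0935]
tool_rot: [-1.217, 1.193, -1.195]
contact_force: [-1.2, -0.3, -0.1]
width: 0.281
t: 4.77
tcp_pos: [0.5156, 0.1856, 0.0895]
tool_rot: [-1.218, 1.194, -1.194]
contact_force: [0.4, -0.4, -0.4]
width: 0.282
t: 5.18
tcp_pos: [0.5154, 0.1855, 0.0861]
tool_rot: [-1.219, 1.195, -1.194]
contact_force: [-0.1, -0.6, 0.2]
width: 0.281
```

```bash
for i in 1; do python3 -m inch '{"dp":[[0,0.1,0],[0,0.1,0],[0,0.1,0],[0,0,0],[0,0,0]],"angular":[[0,0,0],[0,0,0],[0,0,0],[0,0,0],[0,0,0]],"hand":[0.72,0.72,0.72,0.72,0.72]}'; done
python3 -m inch '{"dp":[[0,0.1,0],[0,0.1,0],[0,0,0],[0,0,0]],"angular":[[0,0,0],[0,0,0],[0,0,0],[0,0,0]],"hand":[0.72,0.72,0.72,0.72]}'
```

```text
t: 5.6
tcp_pos: [0.5154, 0.1855, 0.0831]
tool_rot: [-1.219, 1.195, -1.194]
contact_force: [-0.8, 0.1, -0.5]
width: 0.281
t: 5.93
tcp_pos: [0.5155, 0.1855, 0.0812]
tool_rot: [-1.219, 1.195, -1.194]
contact_force: [-0.4, 0.0, 0.2]
width: 0.279
```

```bash
python3 -m inch '{"dp":[[0,0.1,0],[0,0.1,0],[0,0,0],[0,0,0]],"angular":[[0,0,0],[0,0,0],[0,0,0],[0,0,0]],"hand":[0.72,0.72,0.72,0.72]}'
python3 -m inch '{"dp":[[0,0.1,0],[0,0,0],[0,0,0]],"angular":[[0,0,0],[0,0,0],[0,0,0]],"hand":[0.72,0.72,0.72]}'
python3 -m inch '{"dp":[[0,0.1,0],[0,0,0],[0,0,0]],"angular":[[0,0,0],[0,0,0],[0,0,0]],"hand":[0.72,0.72,0.72]}'
```

```text
t: 6.27
tcp_pos: [0.5157, 0.1855, 0.0794]
tool_rot: [-1.218, 1.194, -1.195]
contact_force: [-1.4, 0.9, 0.9]
width: 0.282
t: 6.52
tcp_pos: [0.5156, 0.1855, 0.0784]
tool_rot: [-1.218, 1.194, -1.195]
contact_force: [0.5, 0.5, 1.6]
width: 0.274
t: 6.77
tcp_pos: [0.5156, 0.1855, 0.0774]
tool_rot: [-1.218, 1.194, -1.195]
contact_force: [-0.5, 0.0, 2.1]
width: 0.282
```

```bash
python3 -m inch '{"dp":[[0,0.1,0],[0,0,0],[0,0,0]],"angular":[[0,0,0],[0,0,0],[0,0,0]],"hand":[0.72,0.72,0.72]}'
python3 -m inch '{"dp":[[0,0.1,0],[0,0,0],[0,0,0]],"angular":[[0,0,0],[0,0,0],[0,0,0]],"hand":[0.72,0.72,0.72]}'
python3 - <<'E'
from h import *
f=arm.grab_frame("wrist"); W=cloud(f); save(f,"w2.png",(200,80,540,340),2); z=W[...,2]
# lid height near front edge vs hinge, away from fingers
for x0 in (.525,.545,.57,.60,.64):
    m=(abs(W[...,0]-x0)<.008)&(abs(W[...,1]-.235)<.03)&(z>.05)&(z<.1); print(x0,m.sum(),np.round(np.nanmedian(z[m]),4) if m.any() else None)
E
```

```text
t: 7.02
tcp_pos: [0.5162, 0.1857, 0.0773]
tool_rot: [-1.218, 1.194, -1.195]
contact_force: [-11.0, 0.0, 35.8]
width: 0.279
t: 7.27
tcp_pos: [0.521, 0.1877, 0.0834]
tool_rot: [-1.207, 1.188, -1.197]
contact_force: [-19.4, 1.9, 30.2]
width: 0.28
0.525 4837 0.0846
0.545 4856 0.0832
0.57 4538 0.0803
0.6 4214 0.0768
0.64 3273 0.0724
```

```bash
python3 - <<'E'
from h import *
s=arm.read_state(); print({k:np.round(v,3).tolist() for k,v in s.items()}); print(np.round(R.from_rotvec(s["tool_rot"]).as_matrix(),3))
E
```

```text
{'t': 7.317, 'joint_pos': [0.188, 0.322, 1.73, 0.002, 1.077, 0.168], 'joint_vel': [0.004, 0.009, -0.106, 0.099, 0.568, -0.001], 'joint_efforts': [-2.051, -11.492, -12.374, -1.013, -1.457, -0.038], 'tcp_pos': [0.522, 0.188, 0.084], 'tool_rot': [-1.206, 1.188, -1.197], 'contact_force': [-8.069, 8.48, 52.749], 'moment': [1.226, 5.062, -0.046], 'width': 0.281}
[[ 0.02   0.012  1.   ]
 [-1.     0.005  0.02 ]
 [-0.004 -1.     0.013]]
```

View pics/w2.png

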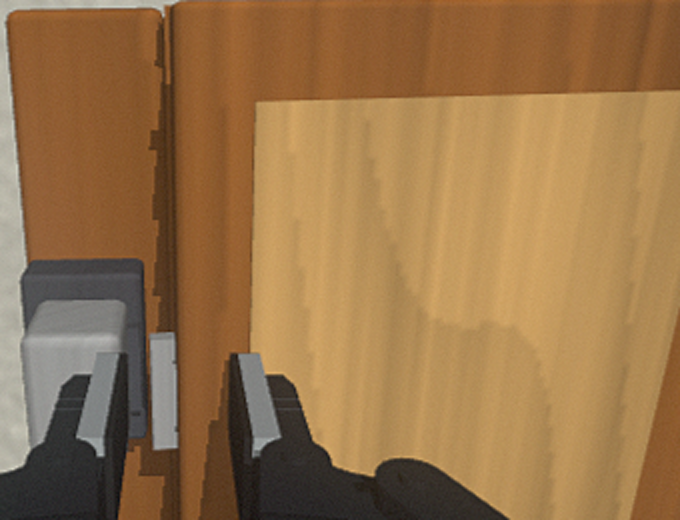

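The wrist view shows the left finger on the button at (100,400) and the right finger over the lid edge at (255,400). The lid is free, raised about 0.1 rad, and resting against the right finger. The measured force is high, so I'll ease up along the arc.

```bash
python3 -m inch '{"dp":[[0,-0.4,0],[0,-0.5,0.1],[0,-0.5,0.1]],"angular":[[0,0,0],[0,0,0],[0,0,0]],"hand":[0.72,0.72,0.72]}'
python3 - <<'E'
from h import *
s=arm.read_state(); print({k:np.round(v,3).tolist() for k,v in s.items()})
f=arm.grab_frame("wrist"); W=cloud(f); z=W[...,2]
for x0 in (.525,.545,.57,.60,.64):
    m=(abs(W[...,0]-x0)<.008)&(abs(W[...,1]-.235)<.03)&(z>.05)&(z<.15); print(x0,m.sum(),np.round(np.nanmedian(z[m]),4) if m.any() else None)
E
```

```text
t: 7.57
tcp_pos: [0.5293, 0.1873, 0.0984]
tool_rot: [-1.196, 1.177, -1.204]
contact_force: [4.6, 2.3, 5.7]
width: 0.28
{'t': 7.567, 'joint_pos': [0.186, 0.307, 1.714, -0.001, 1.094, 0.167], 'joint_vel': [-0.005, -0.038, -0.039, 0.018, 0.246, -0.004], 'joint_efforts': [0.965, -22.566, -12.032, 0.188, 1.476, 0.025], 'tcp_pos': [0.529, 0.187, 0.098], 'tool_rot': [-1.196, 1.177, -1.204], 'contact_force': [4.611, 2.271, 5.721], 'moment': [0.082, -0.25, 0.057], 'width': 0.28}
0.525 4387 0.1016
0.545 4841 0.0986
0.57 4232 0.0926
0.6 3650 0.0855
0.64 2935 0.076
```

```bash
python3 -m inch '{"dp":[[0,0,0],[0,0,0],[0,0,0]],"angular":[[0,0,0],[0,0,0],[0,0,0]],"hand":[0.72,0.72,0.72]}'
python3 - <<'E'
from h import *
s=arm.read_state(); print({k:np.round(v,3).tolist() for k,v in s.items()});M=R.from_rotvec(s["tool_rot"]).as_matrix();print(np.round(M,3))
f=arm.grab_frame("wrist"); W=cloud(f); z=W[...,2]
m=(W[...,0]>.53)&(W[...,0]<.66)&(abs(W[...,1]-.235)<.03)&(z>.05)&(z<.2); P=W[m]
a=np.polyfit(P[:,0],P[:,2],1); print("theta",-np.arctan(a[0]), "z at .669", np.polyval(a,.669))
E
```

```text
t: 7.87
tcp_pos: [0.5259, 0.1863, 0.0938]
tool_rot: [-1.203, 1.182, -1.202]
contact_force: [11.7, 1.9, -10.2]
width: 0.282
{'t': 7.867, 'joint_pos': [0.186, 0.311, 1.72, -0.001, 1.092, 0.167], 'joint_vel': [0.002, 0.01, 0.023, -0.048, -0.278, -0.001], 'joint_efforts': [0.954, -33.507, -17.417, 0.366, 2.742, 0.021], 'tcp_pos': [0.526, 0.186, 0.094], 'tool_rot': [-1.203, 1.182, -1.202], 'contact_force': [11.724, 1.933, -10.235], 'moment': [0.143, -3.905, 0.04], 'width': 0.282}
[[ 0.02   0.019  1.   ]
 [-1.     0.003  0.02 ]
 [-0.002 -1.     0.019]]
theta 0.19472368574423685 z at .669 0.06882835216165276
```

```bash
python3 - <<'E'
import numpy as np
th=np.linspace(.16,1.72,40); r=np.linspace(.140,.135,40)
x=.669-r*np.cos(th)+.008*np.sin(th)-.012; z=.059+r*np.sin(th)+.008*np.cos(th)
print(np.round(np.c_[th[1:],np.diff(x)*100,-np.diff(z)*100],2).tolist()); print(x[0],z[0],x[-1],z[-1],x[20],z[20],th[20])
E
```

```text
[[0.2, 0.14, -0.54], [0.24, 0.17, -0.54], [0.28, 0.19, -0.53], [0.32, 0.21, -0.52], [0.36, 0.23, -0.51], [0.4, 0.25, -0.5], [0.44, 0.27, -0.49], [0.48, 0.29, -0.48], [0.52, 0.31, -0.47], [0.56, 0.32, -0.45], [0.6, 0.34, -0.44], [0.64, 0.36, -0.42], [0.68, 0.37, -0.41], [0.72, 0.39, -0.39], [0.76, 0.41, -0.38], [0.8, 0.42, -0.36], [0.84, 0.43, -0.34], [0.88, 0.45, -0.33], [0.92, 0.46, -0.31], [0.96, 0.47, -0.29], [1.0, 0.48, -0.27], [1.04, 0.49, -0.25], [1.08, 0.5, -0.23], [1.12, 0.51, -0.21], [1.16, 0.52, -0.19], [1.2, 0.52, -0.17], [1.24, 0.53, -0.15], [1.28, 0.53, -0.12], [1.32, 0.54, -0.1], [1.36, 0.54, -0.08], [1.4, 0.54, -0.06], [1.44, 0.54, -0.04], [1.48, 0.54, -0.02], [1.52, 0.54, 0.01], [1.56, 0.54, 0.03], [1.6, 0.54, 0.05], [1.64, 0.54, 0.07], [1.68, 0.53, 0.09], [1.72, 0.53, 0.11]]
0.5200627259803262 0.08920236719299945 0.6849789626646717 0.19131091280846377 0.5847312985631166 0.17617448824994766 0.9600000000000001
```

```bash
python3 -m inch '{"dp":[[0,-0.5,0.2],[0,-0.54,0.25],[0,-0.53,0.25],[0,-0.52,0.25],[0,-0.51,0.25],[0,-0.5,0.25],[0,-0.49,0.27],[0,-0.48,0.29],[0,-0.47,0.31],[0,-0.45,0.32]],"angular":[[0,0,0],[0,0,0],[0,0,0],[0,0,0],[0,0,0],[0,0,0],[0,0,0],[0,0,0],[0,0,0],[0,0,0]],"hand":[0.72,0.72,0.72,0.72,0.72,0.72,0.72,0.72,0.72,0.72]}'
python3 - <<'E'
from h import *
s=arm.read_state(); M=R.from_rotvec(s["tool_rot"]).as_matrix();print(s["tcp_pos"],s["contact_force"],s["width"],np.round(M[:,1],3))
f=arm.grab_frame("wrist"); W=cloud(f); z=W[...,2]; save(f,"w3.png")
m=(W[...,0]>.56)&(W[...,0]<.66)&(abs(W[...,1]-.235)<.03)&(z>.05)&(z<.2); P=W[m]
a=np.polyfit(P[:,0],P[:,2],1); print(m.sum(),"theta",-np.arctan(a[0]), "z at .669", np.polyval(a,.669))
E
```

```text
t: 8.75
tcp_pos: [0.5435, 0.186, 0.1391]
tool_rot: [-1.22, 1.195, -1.194]
contact_force: [0.3, -0.5, 0.8]
width: 0.276
[0.54354757 0.18602933 0.13905621] [ 0.28466251 -0.52020625  0.79662247] 0.2763383182048286 [-0.002 -0.    -1.   ]
17407 theta 0.5515185930702717 z at .669 0.06939900558415724
```

View pics/w3.png

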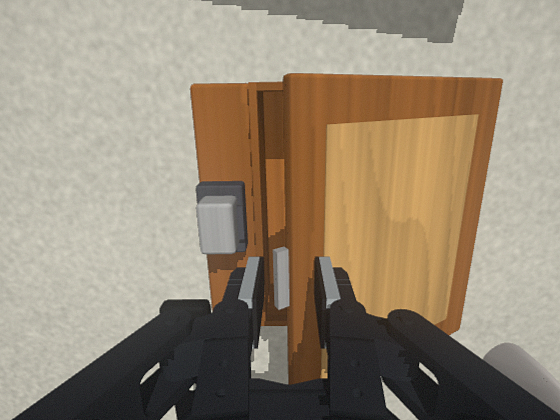

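The right finger at (325,275) rests on the lid, with the lid edge at column 288 between the two fingers. The lid is at 0.55 rad and following calmly. I'll continue along the arc.

```bash
python3 -m inch '{"dp":[[0,-0.44,0.34],[0,-0.42,0.36],[0,-0.41,0.37],[0,-0.39,0.39],[0,-0.38,0.41],[0,-0.36,0.42],[0,-0.34,0.43],[0,-0.33,0.45],[0,-0.31,0.46],[0,-0.29,0.47],[0,-0.27,0.48],[0,-0.25,0.49],[0,-0.23,0.5],[0,-0.21,0.51],[0,-0.19,0.52]],"angular":[[0,0,0],[0,0,0],[0,0,0],[0,0,0],[0,0,0],[0,0,0],[0,0,0],[0,0,0],[0,0,0],[0,0,0],[0,0,0],[0,0,0],[0,0,0],[0,0,0],[0,0,0]],"hand":[0.72,0.72,0.72,0.72,0.72,0.72,0.72,0.72,0.72,0.72,0.72,0.72,0.72,0.72,0.72]}'
python3 -m inch '{"dp":[[0,-0.17,0.52],[0,-0.15,0.53],[0,-0.12,0.53],[0,-0.1,0.54],[0,-0.08,0.54],[0,-0.06,0.54],[0,-0.04,0.54],[0,-0.02,0.54],[0,0,0.54],[0,0,0.54],[0,0,0.54],[0,0,0.54],[0,0,0.5],[0,0,0],[0,0,0],[0,0,0]],"angular":[[0,0,0],[0,0,0],[0,0,0],[0,0,0],[0,0,0],[0,0,0],[0,0,0],[0,0,0],[0,0,0],[0,0,0],[0,0,0],[0,0,0],[0,0,0],[0,0,0],[0,0,0],[0,0,0]],"hand":[0.72,0.72,0.72,0.72,0.72,0.72,0.72,0.72,0.72,0.72,0.72,0.72,0.72,0.72,0.72,0.72]}'
python3 - <<'E'
from h import *
f=arm.grab_frame("wrist"); save(f,"w4.png")
f=arm.grab_frame("side"); save(f,"s4.png",(200,100,380,240),4)
E
```

```text
t: 10.05
tcp_pos: [0.6104, 0.1874, 0.1875]
tool_rot: [-1.219, 1.195, -1.194]
contact_force: [0.5, 0.5, 0.2]
width: 0.279
t: 11.38
tcp_pos: [0.6791, 0.1888, 0.1946]
tool_rot: [-1.219, 1.195, -1.194]
contact_force: [0.7, -0.1, -0.1]
width: 0.282
```

View pics/s4.png

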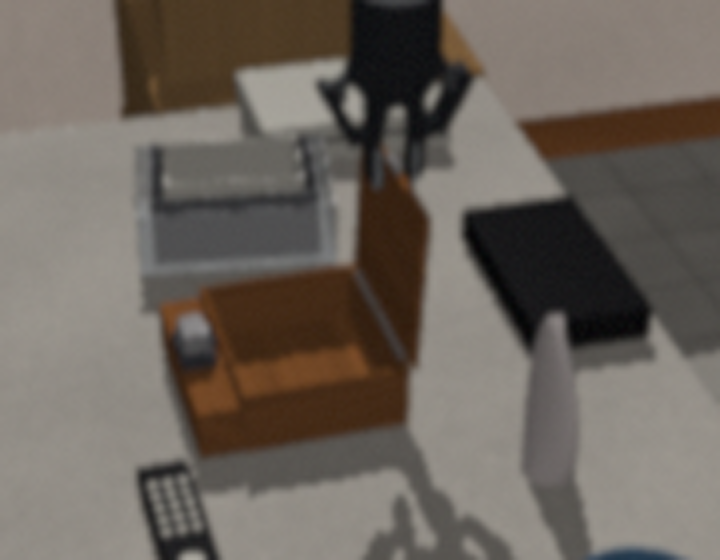

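The side crop shows the lid standing upright at (395,260) with the finger pair straddling its top at (390,160), and the tray open. I'll withdraw straight up and go to the remote.

```bash
python3 -m inch '{"dp":[[0,-0.5,0],[0,-1,0],[0,-1,0],[0,-2,0],[0,-2,0],[0,-2,0],[0,-2,0],[2.5,0,-0.7],[3,0,-0.9],[3,0,-0.9],[3,0,-0.9],[3,0,-0.9],[3,0,-0.9],[3,0,-0.9],[3,0,-0.9],[3,0,-0.9],[3,0,-0.9],[3,0,-0.9],[3,0,-0.9],[1.4,0,0]],"angular":[[0,0,0],[0,0,0],[0,0,0],[0,0,0],[0,0,0],[0,0,0],[0,0,0],[0,0,0],[0,0,0],[0,0,0],[0,0,0],[0,0,0],[0,0,0],[0,0,0],[0,0,0],[0,0,0],[0,0,0],[0,0,0],[0,0,0],[0,0,0]],"hand":[0.72,0.72,0.72,0.72,0.72,0.72,0.72,0.72,0.72,0.72,0.72,0.72,0.72,0.72,0.72,0.72,0.72,0.72,0.72,0.72]}'
python3 -m inch '{"dp":[[0,0.5,0],[0,1,0],[0,1,0],[0,1,0],[0,1,0],[0,1,0],[0,1,0],[0,1,0],[0,1,0],[0,1,0],[0,0,0]],"angular":[[0,6.7,0],[0,6.7,0],[0,6.7,0],[0,6.7,0],[0,6.7,0],[0,6.7,0],[0,6.7,0],[0,6.8,0],[0,6.8,0],[0,0,0],[0,0,0]],"hand":[0,0,0,0,0,0,0,0,0,0,0]}'
python3 - <<'E'
from h import *
s=arm.read_state(); M=R.from_rotvec(s["tool_rot"]).as_matrix();print(np.round(M,3),s["joint_pos"],s["contact_force"])
f=arm.grab_frame("wrist"); save(f,"w5.png"); W=cloud(f); z=W[...,2]; c=f["color"].astype(int)
red=(c[...,0]>90)&(c[...,1]<60)&(c[...,2]<60)&(z>.02)&(z<.04)&(abs(W[...,1]+.184)<.1)&(abs(W[...,0]-.579)<.09)
P=W[red]; r=cv2.minAreaRect(P[:,:2].astype(np.float32)*1000); print(red.sum(),r,np.median(P[:,2]))
ctr=np.array([*np.array(r[0])/1000,.03])-s["tcp_pos"]; print("tool off cm",np.round(M.T@ctr*100,2))
bp=cv2.boxPoints(r); e=[bp[1]-bp[0],bp[2]-bp[1]]; L=max(e,key=np.linalg.norm); print("long axis deg",np.degrees(np.arctan2(L[1],L[0])),"tool x deg",np.degrees(np.arctan2(M[1,0],M[0,0])))
E
```

```text
t: 13.15
tcp_pos: [0.5796, -0.186, 0.3019]
tool_rot: [-1.218, 1.194, -1.2]
contact_force: [0.3, -0.1, 0.6]
width: 0.283
t: 14.07
tcp_pos: [0.5799, -0.1814, 0.2031]
tool_rot: [-0.531, 1.921, -1.916]
contact_force: [0.0, -0.4, -1.0]
width: 0.999
[[-0.859 -0.003  0.513]
 [-0.513  0.002 -0.859]
 [ 0.002 -1.    -0.003]] [-4.45676435e-01  2.99785022e-01  1.48556342e+00  2.90518187e-04
  1.35943068e+00  5.86844937e-01] [ 0.04092929 -0.39328028 -1.02462057]
4346 ((579.06201171875, -186.34210205078125), (128.67742919921875, 41.625335693359375), 31.166234970092773) 0.030218577230223947
tool off cm [ 0.3  17.31  0.43]
long axis deg 31.16623 tool x deg -149.1625119017085
```

View pics/w5.png

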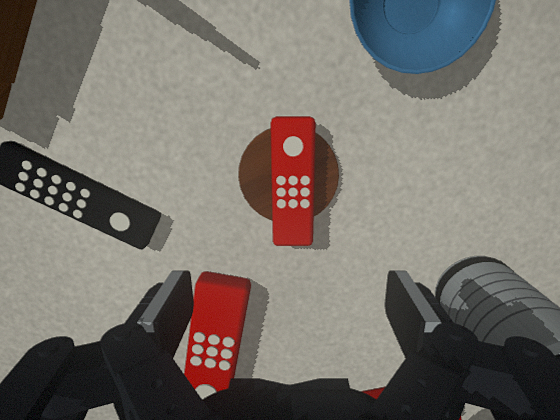

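The wrist view shows the remote at (293,181) on the coaster, its long axis lined up with the tool. Nothing stands within the fingers' path; the larger red remote at (220,330) and the speaker at (490,300) are clear.

```bash
python3 -m inch '{"dp":[[0.3,1.5,0.4],[0,2,0],[0,2,0],[0,2,0],[0,2,0],[0,2,0],[0,2,0],[0,1.5,0],[0,1.5,0],[0,1.3,0],[0,0.8,0],[0,0.5,0],[0,0.2,0],[0,0,0],[0,0,0]],"angular":[[0,0,0],[0,0,0],[0,0,0],[0,0,0],[0,0,0],[0,0,0],[0,0,0],[0,0,0],[0,0,0],[0,0,0],[0,0,0],[0,0,0],[0,0,0],[0,0,0],[0,0,0]],"hand":[0,0,0,0,0,0,0,0,0,0,0,0,0,0,0]}' 30
python3 -m inch '{"dp":[[0,0,0],[0,0,0],[0,0,0],[0,0,0],[0,0,0],[0,0,0],[0,0,0],[0,0,0]],"angular":[[0,0,0],[0,0,0],[0,0,0],[0,0,0],[0,0,0],[0,0,0],[0,0,0],[0,0,0]],"hand":[0.3,0.4,0.5,0.6,0.6,0.6,0.6,0.6]}' 40
```

```text
t: 15.37
tcp_pos: [0.5808, -0.1876, 0.0126]
tool_rot: [-0.525, 1.918, -1.92]
contact_force: [-0.5, -0.5, -0.1]
width: 1.002
t: 16.03
tcp_pos: [0.5807, -0.1875, 0.0125]
tool_rot: [-0.525, 1.919, -1.92]
contact_force: [-0.6, -0.4, 4.7]
width: 0.484
```

```bash
python3 -m inch '{"dp":[[0,-0.2,0],[0,-0.5,0],[0,-1,0],[0,-1.5,0],[0,-2,0],[0,-2,0],[0,-2,0],[0,-2,0],[0,-2,0],[0,-2,0],[0,-2,0],[0,-1.5,0],[0,-0.5,0],[0,0,0]],"angular":[[0,0,0],[0,0,0],[0,0,0],[0,0,0],[0,0,0],[0,0,0],[0,0,0],[0,0,0],[0,0,0],[0,0,0],[0,0,0],[0,0,0],[0,0,0],[0,0,0]],"hand":[0.6,0.6,0.6,0.6,0.6,0.6,0.6,0.6,0.6,0.6,0.6,0.6,0.6,0.6]}'
python3 -m inch '{"dp":[[0,0,0],[0,0,0],[0,0,0],[0,0,0],[0,0,0],[0,0,0],[0,0,0],[0,0,0],[0,0,0],[0,0,0],[0,0,0],[0,0,0],[0,0,0],[0,0,0]],"angular":[[0,-3,0],[0,-5,0],[0,-5,0],[0,-5,0],[0,-5,0],[0,-5,0],[0,-5,0],[0,-5,0],[0,-5,0],[0,-5,0],[0,-5,0],[0,-5,0],[0,-2.2,0],[0,0,0]],"hand":[0.6,0.6,0.6,0.6,0.6,0.6,0.6,0.6,0.6,0.6,0.6,0.6,0.6,0.6]}'
python3 -m inch '{"dp":[[-1,0,0.1],[-2,0,0.1],[-2.5,0,0.1],[-2.5,0,0.1],[-2.5,0,0.1],[-2.5,0,0.1],[-2.5,0,0.1],[-2.5,0,0.1],[-2.5,0,0.1],[-2.5,0,0.1],[-2.5,0,0.1],[-2.5,0,0.1],[-2.5,0,0.1],[-2.5,0,0.2],[-2.3,0,0.2],[-1.5,0,0.2],[-1,0,0.1],[0,0,0],[0,0,0]],"angular":[[0,0,0],[0,0,0],[0,0,0],[0,0,0],[0,0,0],[0,0,0],[0,0,0],[0,0,0],[0,0,0],[0,0,0],[0,0,0],[0,0,0],[0,0,0],[0,0,0],[0,0,0],[0,0,0],[0,0,0],[0,0,0],[0,0,0]],"hand":[0.6,0.6,0.6,0.6,0.6,0.6,0.6,0.6,0.6,0.6,0.6,0.6,0.6,0.6,0.6,0.6,0.6,0.6,0.6]}'
python3 - <<'E'
from h import *
s=arm.read_state(); M=R.from_rotvec(s["tool_rot"]).as_matrix();print(np.round(M,3))
f=arm.grab_frame("wrist"); W=cloud(f); z=W[...,2]; c=f["color"].astype(int); save(f,"w6.png")
red=(c[...,0]>90)&(c[...,1]<60)&(c[...,2]<60)&(z>.15); P=(W[red]-s["tcp_pos"])@M
print(red.sum(),"remote top in tool mm",np.round(np.percentile(P,[2,50,98],axis=0)*1000,1))
A=np.c_[P[:,0],P[:,2],np.ones(len(P))]; print("tilt",np.linalg.lstsq(A,P[:,1],rcond=None)[0])
# case rim
wood=(z>.052)&(z<.066)&(abs(W[...,1]-.186)<.12)&(W[...,0]>.5)&(W[...,0]<.66); 
print("rim",wood.sum(),np.round(np.percentile(W[wood],[1,50,99],axis=0),3) if wood.any() else None)
f=arm.grab_frame("side"); save(f,"s6.png",(200,100,380,240),4)
E
```

```text
t: 17.2
tcp_pos: [0.5811, -0.1877, 0.2061]
tool_rot: [-0.523, 1.916, -1.921]
contact_force: [0.1, -0.1, -1.0]
width: 0.479
t: 18.37
tcp_pos: [0.579, -0.1867, 0.2018]
tool_rot: [-1.218, 1.201, -1.195]
contact_force: [0.6, -0.1, -1.4]
width: 0.479
t: 19.95
tcp_pos: [0.5943, 0.1909, 0.2034]
tool_rot: [-1.218, 1.198, -1.198]
contact_force: [-0.2, -0.8, -1.4]
width: 0.483
[[ 0.015 -0.001  1.   ]
 [-1.    -0.001  0.015]
 [ 0.001 -1.    -0.001]]
18281 remote top in tool mm [[-62.9 -19.1 -19.6]
 [-22.2 -17.8   0.1]
 [ 45.8 -12.6  19.8]]
tilt [-0.01339449  0.02761845 -0.01774279]
rim 3124 [[0.502 0.114 0.052]
 [0.523 0.235 0.06 ]
 [0.656 0.277 0.065]]
```

View pics/w6.png

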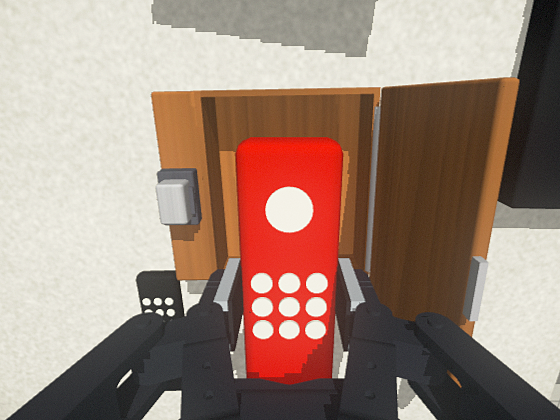

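The wrist view shows the remote held level and face up at (290,260) over the open tray, with the lid standing at (440,200). It is aligned with the case, so I'll lower it.

```bash
python3 -m inch '{"dp":[[0.2,1,0],[0.2,1.5,0],[0,2,0],[0,2,0],[0,2,0],[0,2,0],[0,2,0],[0,1.5,0],[0,1.5,0],[0,1,0],[0,0.8,0],[0,0.5,0],[0,0.3,0],[0,0.2,0],[0,0.2,0],[0,0.2,0],[0,0,0],[0,0,0]],"angular":[[0,0,0],[0,0,0],[0,0,0],[0,0,0],[0,0,0],[0,0,0],[0,0,0],[0,0,0],[0,0,0],[0,0,0],[0,0,0],[0,0,0],[0,0,0],[0,0,0],[0,0,0],[0,0,0],[0,0,0],[0,0,0]],"hand":[0.6,0.6,0.6,0.6,0.6,0.6,0.6,0.6,0.6,0.6,0.6,0.6,0.6,0.6,0.6,0.6,0.6,0.6]}'
python3 -m inch '{"dp":[[0,0.2,0],[0,0.1,0],[0,0,0],[0,0,0]],"angular":[[0,0,0],[0,0,0],[0,0,0],[0,0,0]],"hand":[0.6,0.6,0.6,0.6]}'
```

```text
t: 21.55
tcp_pos: [0.5948, 0.1871, 0.0171]
tool_rot: [-1.216, 1.198, -1.198]
contact_force: [-0.3, -1.2, -1.9]
width: 0.486
t: 21.88
tcp_pos: [0.5945, 0.187, 0.0137]
tool_rot: [-1.216, 1.198, -1.198]
contact_force: [0.5, -0.2, -0.8]
width: 0.486
```

```bash
python3 -m inch '{"dp":[[0,0.1,0],[0,0.1,0],[0,0.1,0],[0,0,0],[0,0,0]],"angular":[[0,0,0],[0,0,0],[0,0,0],[0,0,0],[0,0,0]],"hand":[0.6,0.6,0.6,0.6,0.6]}'
python3 -m inch '{"dp":[[0,0.1,0],[0,0,0],[0,0,0]],"angular":[[0,0,0],[0,0,0],[0,0,0]],"hand":[0.6,0.6,0.6]}'
```

```text
t: 22.3
tcp_pos: [0.5945, 0.187, 0.0106]
tool_rot: [-1.216, 1.199, -1.198]
contact_force: [0.4, 0.3, -2.2]
width: 0.476
t: 22.55
tcp_pos: [0.5946, 0.187, 0.0097]
tool_rot: [-1.216, 1.198, -1.198]
contact_force: [-0.3, -0.4, -0.8]
width: 0.479
```

```bash
python3 -m inch '{"dp":[[0,0.1,0],[0,0,0],[0,0,0]],"angular":[[0,0,0],[0,0,0],[0,0,0]],"hand":[0.6,0.6,0.6]}'
python3 -m inch '{"dp":[[0,0.1,0],[0,0,0],[0,0,0]],"angular":[[0,0,0],[0,0,0],[0,0,0]],"hand":[0.6,0.6,0.6]}'
```

```text
t: 22.8
tcp_pos: [0.5948, 0.187, 0.0095]
tool_rot: [-1.216, 1.198, -1.198]
contact_force: [-2.1, -0.8, 4.3]
width: 0.476
t: 23.05
tcp_pos: [0.5948, 0.187, 0.0094]
tool_rot: [-1.216, 1.198, -1.198]
contact_force: [-5.2, -1.6, 8.8]
width: 0.484
```

The remote has touched down, with the force up to 8.8 N. I'll release slowly, rise, and check.

```bash
python3 -m inch '{"dp":[[0,-0.1,0],[0,0,0],[0,0,0],[0,0,0],[0,0,0],[0,0,0],[0,-0.3,0],[0,-0.5,0],[0,-1,0],[0,-2,0],[0,-2,0],[0,-2,0],[0,-2,0],[0,-2,0],[0,-2,0],[0,-2,0],[0,-2,0],[0,-1,0],[0,0,0],[0,0,0]],"angular":[[0,0,0],[0,0,0],[0,0,0],[0,0,0],[0,0,0],[0,0,0],[0,0,0],[0,0,0],[0,0,0],[0,0,0],[0,0,0],[0,0,0],[0,0,0],[0,0,0],[0,0,0],[0,0,0],[0,0,0],[0,0,0],[0,0,0],[0,0,0]],"hand":[0.45,0.4,0.35,0.3,0.25,0.25,0.25,0.25,0.25,0.25,0.25,0.25,0.25,0.25,0.25,0.25,0.25,0.25,0.25,0.25]}'
python3 - <<'E'
from h import *
s=arm.read_state(); print(s["contact_force"])
f=arm.grab_frame("wrist"); W=cloud(f); z=W[...,2]; c=f["color"].astype(int); save(f,"w7.png")
red=(c[...,0]>90)&(c[...,1]<70)&(c[...,2]<70)&(z>.01)&(z<.06)&(abs(W[...,1]-.186)<.1); P=W[red]
r=cv2.minAreaRect(P[:,:2].astype(np.float32)*1000); print(red.sum(),r,"top z",np.median(P[:,2]))
print("tilt",np.linalg.lstsq(np.c_[P[:,:2],np.ones(len(P))],P[:,2],rcond=None)[0][:2])
t=arm.grab_frame("top"); T=cloud(t); m=(T[...,2]>.1)&(T[...,2]<.215)&(abs(T[...,1]-.186)<.1)&(T[...,0]>.63)&(T[...,0]<.72); print("lid",m.sum(),np.round(np.percentile(T[m],[5,50,95],axis=0),3))
for n in ("vase","speaker","tv_remote","key_dish"):
    print(n,[(np.round(d["point"]),round(d["confidence"],2)) for d in arm.place_of(t,n)[:1]])
E
```

```text
t: 24.72
tcp_pos: [0.5949, 0.1871, 0.1976]
tool_rot: [-1.215, 1.197, -1.199]
contact_force: [-0.1, 0.6, -0.1]
width: 0.746
[-0.07922858  0.59723467 -0.12634223]
6264 ((663.556396484375, 187.00259399414062), (303.085693359375, 177.55152893066406), 3.0384929180145264) top z 0.027319559820491085
tilt [-0.05115881  0.00471558]
lid 268 [[0.673 0.103 0.108]
 [0.676 0.134 0.169]
 [0.684 0.164 0.211]]
vase [(array([276., 158.]), 0.72)]
speaker [(array([408., 221.]), 0.85)]
tv_remote [(array([275., 256.]), 0.66)]
key_dish [(array([335., 160.]), 0.55)]
```

View pics/w7.png

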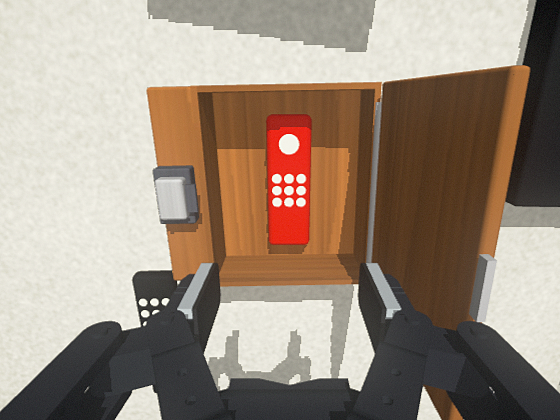

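The wrist view shows the remote face up on the tray floor at (290,180), clear of the walls, with the lid standing open at (445,200). I'll rise a little more and hand in.

```bash
python3 -m inch '{"dp":[[0,-1,0],[0,-2,0],[0,-2,0],[0,-1,0],[0,0,0],[0,0,0]],"angular":[[0,0,0],[0,0,0],[0,0,0],[0,0,0],[0,0,0],[0,0,0]],"hand":[0.25,0.25,0.25,0.25,0.25,0.25]}'
python3 -c "
from rig import arm
print(arm.finish_job())"
```

```text
t: 25.52
tcp_pos: [0.595, 0.1871, 0.2575]
tool_rot: [-1.215, 1.197, -1.199]
contact_force: [-0.2, 0.1, -0.4]
width: 0.753
the job is handed in; nothing more can be done
None
```

The lid is open and the small red fan remote is lying in the case. I handed the job in at about 25.5 s; no verdict was reported.

- **Lid:** I felt for the button with one finger and pressed it, with the other finger over the lid's edge. I then let the lid up along its arc until it stood on its stop.
- **Remote:** I picked the small red one off the coaster and lowered it until it touched the tray floor. I opened the fingers gently and rose clear.

**Last checks:**
- **Position:** The final picture shows the remote face up, near the tray's centre and clear of the walls. Its top is about 27 mm above the console, as expected for lying on the floor of the case.
- **Lid:** It leans just past vertical, about 1.6 rad or more.
- **Robot:** The wrist force was near zero after I withdrew.
- **Bystanders:** The vase, speaker, TV remote and key dish were where they had been in the picture. I did not re-measure the boxes, but the arm did not work near them.

**What disagreed:**
- **Force at release:** The wrist force jumped to 36 N at the press that freed the lid, and read up to 53 N just after. The hand was displaced by about 1 cm, and it settled once I moved up. I stepped 1 mm at a time and the reading before that press was only 2 N. I can't rule out that the 25 N limit was passed just before the lid came free. In that second the lid also rose to about 0.24 rad, still below 0.35 rad.
- **Remote fit:** My final outline and tilt fit of the remote picked up wood pixels and was useless. That it lies flat rests on the picture and the top height.

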